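# Feel a turned chair leg from end to end

### The job

Check the freshly turned chair leg for ridges by touch: run the fingertips along the top of the leg, over its whole length, from its square end to its thin end, pressing just enough that its sprung rest gives a little, then lift the hand clear. Touch gently, never pressing the rest down to its stop, leave the leg lying in its rest, and leave the other things where they are.

Things in the scene. Friction and masses are not known exactly. Their poses are not given: they have to be found in the camera images.
- leg: Turned chair leg of pale wood, 300 mm long, about 0.28 kg, lying level and loose in a sprung rest. Origin on its axis at mid-length, about 80 mm above the table; x runs along the leg from the square end (-150 mm) to the thin end (+150 mm), z up. Saddles at x = -130 and +134 mm and end stops hold it from below, none higher than its axis; nothing is above it.
- square_end (a point): On the leg's top line, at the very tip of the square end (x = -150 mm, 22 mm above the axis). The square part, 44 x 44 mm, runs level from here to x = -100 mm; feeling the leg starts anywhere on it. Shut fingers follow the top line best.
- bead (a point): On the leg's top line, on the rounded bead next to the square part (x = -90 mm, 20.5 mm above the axis). Before it, at x = -100, the top dips to 17 mm; after it, at x = -80, lies a shallow groove 18.5 mm high; from x = -70 to -30 the top is again 20.5 mm high.
- taper_start (a point): On the leg's top line where the straight taper begins (x = -30 mm, 20.5 mm above the axis).
- taper_foot (a point): On the leg's top line where the taper ends (x = +105 mm, 13 mm above the axis). From here to the thin end the leg is plain, 26 mm in diameter.
- thin_end (a point): On the leg's top line, at the very tip of the thin end (x = +150 mm, 13 mm above the axis). Feeling the leg ends within the last 35 mm before it.
- rest (a joint): How far the sprung rest, with the leg, is pressed down, in m: 0 at the top (as it starts), hard stop at 0.016. It begins to give at about 2 N (1 to 3 N) and takes about 0.35 N more per mm; it springs back when let go. A good touch holds it 2 to 10 mm down.
- stand: The plywood base board under the rest, 360 mm (its x, parallel to the leg) x 200 mm x 18 mm, fixed to the table. Origin at the centre of its underside; the leg lies centred over it.
- finial: Bystander: small turned wooden finial, 34 mm across, 44 mm tall, standing on the base board beside the leg. Origin at the centre of its underside.
- sanding_block: Bystander: cork sanding block 70 x 42 x 27 mm lying on the base board beside the leg. Origin at the centre of its underside.
- collar: Bystander: brass ring, 48 mm across, 20 mm tall, lying on the base board beside the leg. Origin at the centre of its underside.
- bowl: Bystander: turned wooden bowl, 150 mm across, 55 mm tall, on the table to the left. Origin at the centre of its underside.
- tin: Bystander: steel tin of finish, 84 mm across, 100 mm tall, on the table. Origin at the centre of its underside.
- mallet: Bystander: wooden mallet, head 80 x 120 x 60 mm with a 190 mm handle, lying on the table to the right; origin at the centre of its head's underside.
- blank: Bystander: square unturned length of wood, 45 x 260 x 45 mm, lying on the table beyond the stand. Origin at the centre of its underside.
- jar: Bystander: amber glass jar, 70 mm across, 85 mm tall, on the table. Origin at the centre of its underside.

How it is judged:
On the way, in this order (a step that is already met when the one before it is completed fails the run):
1. fingertips press lightly on the leg's top at the square end (x of the grasp point in the frame of leg between -0.165 and -0.105 m and value of joint rest above 0.001 m and contact force between the fingers and leg above 0.2 N and z of the grasp point in the frame of leg above 0.01 m), for 0.08 s.
2. fingertips press lightly on the leg's top at the bead next to the square end (x of the grasp point in the frame of leg between -0.098 and -0.062 m and value of joint rest above 0.001 m and contact force between the fingers and leg above 0.2 N and z of the grasp point in the frame of leg above 0.01 m), for 0.08 s.
3. fingertips press lightly on the leg's top at the thick of the leg (x of the grasp point in the frame of leg between -0.055 and -0.015 m and value of joint rest above 0.001 m and contact force between the fingers and leg above 0.2 N and z of the grasp point in the frame of leg above 0.01 m), for 0.08 s.
4. fingertips press lightly on the leg's top at the middle of the taper (x of the grasp point in the frame of leg between -0.008 and 0.032 m and value of joint rest above 0.001 m and contact force between the fingers and leg above 0.2 N and z of the grasp point in the frame of leg above 0.01 m), for 0.08 s.
5. fingertips press lightly on the leg's top at the thinner part of the taper (x of the grasp point in the frame of leg between 0.039 and 0.079 m and value of joint rest above 0.001 m and contact force between the fingers and leg above 0.2 N and z of the grasp point in the frame of leg above 0.01 m), for 0.08 s.
6. fingertips press lightly on the leg's top at the foot of the taper (x of the grasp point in the frame of leg between 0.083 and 0.107 m and value of joint rest above 0.001 m and contact force between the fingers and leg above 0.2 N and z of the grasp point in the frame of leg above 0.01 m), for 0.08 s.
7. fingertips press lightly on the leg's top at the thin end (x of the grasp point in the frame of leg between 0.114 and 0.165 m and value of joint rest above 0.001 m and contact force between the fingers and leg above 0.2 N and z of the grasp point in the frame of leg above 0.01 m), for 0.08 s.
At the end, for the whole second after the job is handed in: After the leg was touched all along from square end to thin end, it lies at rest in its saddles within 6 mm of where it was along and across, upright within 0.06 rad, the rest sprung back to within 2 mm of its top, untouched (x of leg in the frame of stand between -0.006 and 0.006 m and y of leg in the frame of stand between -0.006 and 0.006 m and z of leg in the frame of stand between 0.076 and 0.083 m and value of joint rest below 0.002 m and linear speed of leg below 0.01 m/s and angle between leg's own z axis and vertical below 0.06 rad and contact force between the fingers and leg below 0.05 N).
It fails at once if the leg was pressed hard (over 20 N, or the rest pushed down more than 14.5 mm to its stop) (contact force between the fingers and leg above 20 N or value of joint rest above 0.0145 m).
It fails at once if the leg was lifted or pushed out of its saddles (raised over 8 mm, or shifted over 10 mm) (z of leg in the frame of stand above 0.088 m or x of leg in the frame of stand above 0.01 m or x of leg in the frame of stand below -0.01 m or y of leg in the frame of stand above 0.01 m or y of leg in the frame of stand below -0.01 m).
It fails at once if another thing was moved by more than 15 mm (distance of any of finial, sanding_block, collar, bowl, tin, mallet, blank, jar from where it was at the start of the episode above 0.015 m).
It also fails if it takes over 43 s, if anything falls off the work surface, if the arm or the gripper's body presses on something with over 40 N, if the wrist force passes 120 N, or if a joint passes its speed limit or range.

### The arm

A 6-joint arm with a two-finger parallel gripper is mounted at the origin on the work surface. World frame = base frame: x ahead of the robot, y to its left, z up, the work surface at z = 0. Lengths are in m, angles in rad, forces in N, time in s.
With the tool pointing down it reaches from about 0.325 to 0.85 m from the base axis. Payload 4.4 kg.
Tool frame: the origin (TCP) lies at the very end of the fingers, on their centre line; the grasp point (between the pads) lies 19 mm behind it; z points along the fingers, y is the direction in which the jaws open and shut (so a half turn about z gives the same grasp; the last joint's range is limited). The gripper opens to 94 mm and grips with 3 to 60 N. Pads are 16 mm wide; open, the fingers measure 119 mm over their backs; the gripper's body (75 mm by 177 mm) begins 78 mm behind the grasp point.
Start: joints at [-1.306, 0.207, 1.542, -0, 1.393, -0.15], TCP at [0.232, -0.526, 0.205] pointing down, gripper open.
Joint ranges: [-2.73, 2.73], [-0.86, 2.22], [0.23, 2.46], [-1.11, 4.25], [0.08, 2.63], [-2.82, 2.82]. Speed limits (rad/s): [2.79, 2.79, 3.14, 3.14, 3.14, 3.14].

### API

Orientations are given as a 3x3 rotation matrix whose columns are the frame's x, y, z axes.
In Python, from bench import bot gives the robot as it stands.
- The arm moves only by the shell command python3 -m inch 'ROWS' [FORCE]. ROWS is JSON, a list of rows, each a list of 5 numbers: the closure in counts, from 0 (fully open) to 255 (shut), then the shift along the tool's x, y, z in mm, then the turn about the tool's z in rad. A call has 1 to 10 rows; each row is the pose to reach, as a shift and turn from the pose commanded when the call began, along the tool's axes at that moment; what a row does not reach only later rows make up. A row lasts 1/12 s, in which the tool goes at most 41.7 mm and 7.16 degrees, less where a joint would pass 70% of its speed; a pose out of reach is approached as far as the arm can. A call with a gripper value outside its range is refused whole. The fingers move at their own pace and stop on an object; FORCE is the grip in N (left out, the last holds). Time passes only in rows, so rows that repeat a pose let the fingers close. It gives the time, the measured TCP pose, the force and the opening at its end, in the units of the state.
- bot.read_state(): the state, without advancing time (a new reading comes with each control period).
- bot.grab_frame(name): name is "side" or "top" or "wrist"; returns (picture, depth): 400x640x3 uint8, red, green, blue; 400x640 float32, m along the optical axis (not along the pixel's ray), 0 where there is no reading.
- bot.camera_params(name): a dict with "mtx" (3x3 intrinsics, pixels), "world_to_cam" (4x4, takes a point from world to camera coordinates). Camera axes: x right, y up, looking along -z (the intrinsics and any distortion apply to the point x, -y, -z); pixel columns grow to the right and rows downward; lengths in m; the calibration is good to about 2 mm. A picture is of the moment at which its call begins: read the wrist's pose just before it. camera_params takes no time and is no camera call; for the wrist camera it gives the pose at the moment of the call.
- bot.finish_job(): hands the job in, once; it reports no verdict.
The state is a dict: "time_s": time; "qpos": joint angles; "joint_velocities": joint speeds; "joint_torque": joint torques, N m; "position": TCP position; "eef_rot": TCP orientation; "contact_force": force on the tool from outside, world axes, zero at the start; "moment": the same for the moment, N m; "grip_width": finger opening in m.
Only numpy, scipy, OpenCV 4.12 (cv2) and the standard library are available. Lean on these libraries where they do the work, as an engineer would, in place of code of your own. Each camera call takes 0.05 s, during which the arm holds its last target. There are 200 camera calls.

## Working session

There is one attempt and no reset: what is moved stays moved. The work goes in short steps, Python scripts to look and compute and a shell command to move; the robot and the scene stay as the last step left them, time stands still between calls to the robot, and variables do not carry over. Pictures are saved under pics/ and viewed, about 8 in all and at most 12, crops included, and the job is handed in when it is done.

```bash
mkdir -p pics; ls; cat > h.py <<'E'
import numpy as np, cv2
from bench import bot
def pix2w(name,d,u,v,P=None):
    P=P or bot.camera_params(name); K=np.array(P["mtx"]); T=np.linalg.inv(np.array(P["world_to_cam"]))
    z=d[int(v),int(u)]; x=(u-K[0,2])/K[0,0]*z; y=(v-K[1,2])/K[1,1]*z
    return (T@[x,-y,-z,1])[:3]
def save(im,f): cv2.imwrite(f,im[:,:,::-1])
E
python3 - <<'E'
from h import *
s=bot.read_state(); print(s)
for n in("top","side"):
    im,d=bot.grab_frame(n); save(im,f"pics/{n}0.png"); np.save(n+"d.npy",d)
E
```

```text
pics
{'time_s': 0.0, 'qpos': array([-1.30652323e+00,  2.07406531e-01,  1.54290624e+00, -2.20841608e-05,
        1.39349602e+00, -1.50502492e-01]), 'joint_velocities': array([-0.00010725, -0.00014687,  0.00049476,  0.00205296,  0.00066336,
       -0.00057916]), 'joint_torque': array([ 6.50668753e-04, -3.70875227e+01, -2.81416762e+01,  6.97630760e-02,
        3.62246926e-02, -1.84534420e-04]), 'position': array([ 0.23148958, -0.52548342,  0.20432109]), 'eef_rot': array([[ 9.15205293e-01,  4.02987484e-01, -5.99855809e-04],
       [ 4.02987811e-01, -9.15202859e-01,  2.13352249e-03],
       [ 3.10793111e-04, -2.19434566e-03, -9.99997544e-01]]), 'contact_force': array([-0.66132889, -0.17761579,  0.62591362]), 'moment': array([-0.05264181, -0.0325467 ,  0.03849703]), 'grip_width': 0.09387572352222161}
```

View pics/top0.png

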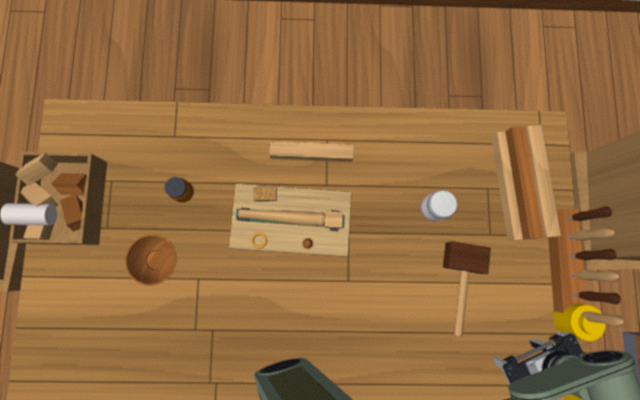

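View pics/side0.png

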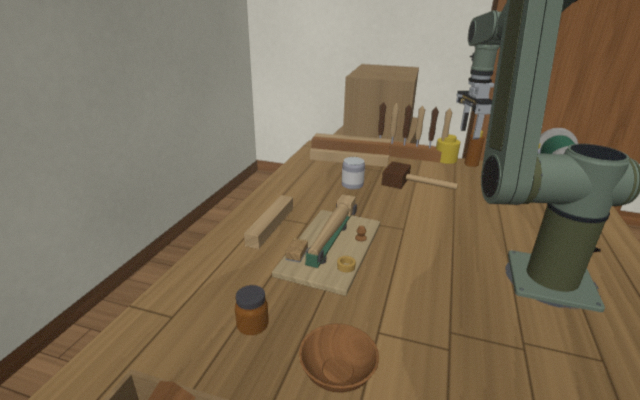

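The top view shows the leg with its square end on the right at about (340,220) and its thin end on the left at about (240,215). The bystanders on the board are at (265,193), (260,240) and (308,243). I'll measure the leg from depth next.

```bash
python3 - <<'E'
from h import *
d=np.load("topd.npy"); P=bot.camera_params("top")
def grid(u0,u1,v0,v1):
    return np.array([[*pix2w("top",d,u,v,P),u,v] for v in range(v0,v1) for u in range(u0,u1)])
G=grid(215,365,175,265)
L=G[(G[:,2]>0.078)]; print(len(L),L[:,3].min(),L[:,3].max(),L[:,4].min(),L[:,4].max())
B=G[(G[:,2]>0.008)&(G[:,2]<0.03)]
r=cv2.minAreaRect(B[:,:2].astype(np.float32)*1000); print("board",r, np.median(B[:,2]))
r=cv2.minAreaRect(L[:,:2].astype(np.float32)*1000); print("leg",r)
m=L[:,:2].mean(0); _,_,V=np.linalg.svd(L[:,:2]-m); a=V[0]; a=a*np.sign(-(a[1])) if 0 else a
if a[1]<0:a=-a   # thin end toward +y (left)
print("axis",a,np.degrees(np.arctan2(a[1],a[0])))
s=(L[:,:2]-m)@a; t=(L[:,:2]-m)@[-a[1],a[0]]
print("ends",m+a*s.min(),m+a*s.max(),np.ptp(s))
for q in np.arange(s.min(),s.max(),.02):
    k=(s>=q)&(s<q+.02)
    if k.any(): print(round(q,3),"zmax %.4f t %.4f..%.4f"%(np.percentile(L[k,2],95),t[k].min(),t[k].max()))
K=G[(G[:,2]>0.032)&(G[:,2]<0.078)]
for n,(u0,u1,v0,v1) in dict(block=(250,280,183,201),collar=(250,270,231,250),finial=(300,315,235,252)).items():
    g=grid(u0,u1,v0,v1); g=g[g[:,2]>0.03]; print(n,g[:,:3].min(0),g[:,:3].max(0))
E
```

```text
1434 218.0 361.0 175.0 264.0
board ((576.0912475585938, 50.617034912109375), (272.7379455566406, 449.7169189453125), 2.3459551334381104) 0.01906598700810247
leg ((516.3270874023438, 47.38661193847656), (315.7875061035156, 165.9219970703125), 89.72126770019531)
axis [0.08091619 0.99672091] 85.3587697417563
ends [ 0.55685889 -0.11059552] [0.58256143 0.20600692] 0.31764401812544896
-0.139 zmax 0.1059 t -0.0379..0.0182
-0.119 zmax 0.1064 t -0.0390..0.0197
-0.099 zmax 0.1069 t -0.0386..0.0126
-0.079 zmax 0.1033 t -0.0296..0.0114
-0.059 zmax 0.1029 t -0.0279..0.0117
-0.039 zmax 1.2859 t -0.0283..0.1325
-0.019 zmax 0.1030 t -0.0260..0.0130
0.001 zmax 0.1028 t -0.0241..0.0121
0.021 zmax 0.1013 t -0.0221..0.0114
0.041 zmax 0.0991 t -0.0203..0.0113
0.061 zmax 0.0993 t -0.0183..0.0110
0.081 zmax 0.0982 t -0.0190..0.0103
0.101 zmax 0.0966 t -0.0180..0.0094
0.121 zmax 0.0958 t -0.0152..0.0094
0.141 zmax 0.0955 t -0.0202..0.0161
0.161 zmax 0.0954 t -0.0185..0.0127
block [0.43315258 0.00368336 0.03194676] [0.67060727 0.16295333 1.2859218 ]
collar [0.43315258 0.00368336 0.03176979] [0.53419041 0.16354918 1.2859218 ]
finial [ 0.49104169 -0.01885231  0.04045496] [0.51764366 0.00804661 0.06615424]
```

```bash
cat >> h.py <<'E'
def cloud(name,d,P,u0=0,u1=640,v0=0,v1=400):
    v,u=np.mgrid[v0:v1,u0:u1]; z=d[v0:v1,u0:u1]; K=np.array(P["mtx"]); T=np.linalg.inv(np.array(P["world_to_cam"]))
    p=np.stack([(u-K[0,2])/K[0,0]*z,-(v-K[1,2])/K[1,1]*z,-z,np.ones_like(z)],-1)[z>0]
    return (p@T.T)[:,:3]
def legfit(G):
    L=G[(G[:,2]>0.085)&(G[:,2]<.115)]; r=cv2.minAreaRect((L[:,:2]*1000).astype(np.float32)); print("rect",r,len(L))
    B=G[(G[:,2]>0.01)&(G[:,2]<.026)]; print("board",cv2.minAreaRect((B[:,:2]*1000).astype(np.float32)))
    p=cv2.boxPoints(r); print(p)
E
python3 - <<'E'
from h import *
d=np.load("topd.npy"); P=bot.camera_params("top")
G=cloud("top",d,P,222,362,178,262); legfit(G)
L=G[(G[:,2]>.085)&(G[:,2]<.12)]
for y in np.arange(-.12,.23,.02):
    k=L[(L[:,1]>=y)&(L[:,1]<y+.02)]
    if len(k): print("%.2f x %.4f..%.4f z %.4f"%(y,k[:,0].min(),k[:,0].max(),np.percentile(k[:,2],90)))
print(P["mtx"],np.linalg.inv(P["world_to_cam"])[:3,3])
E
```

```text
rect ((567.547607421875, 49.52849578857422), (58.51741409301758, 307.32000732421875), 0.5423879623413086) 1230
board ((576.3933715820312, 47.14666748046875), (360.2752990722656, 200.68063354492188), 86.9964370727539)
[[ 536.83563   202.90463 ]
 [ 539.7448   -104.401596]
 [ 598.2596   -103.84764 ]
 [ 595.3504    203.45859 ]]
-0.12 x 0.5517..0.5873 z 0.1042
-0.10 x 0.5395..0.5980 z 0.1058
-0.08 x 0.5478..0.5900 z 0.1061
-0.06 x 0.5489..0.5925 z 0.1047
-0.04 x 0.5528..0.5914 z 0.1024
-0.02 x 0.5527..0.5906 z 0.1019
0.00 x 0.5550..0.5935 z 0.1028
0.02 x 0.5548..0.5930 z 0.1018
0.04 x 0.5573..0.5923 z 0.1005
0.06 x 0.5598..0.5920 z 0.0991
0.08 x 0.5623..0.5919 z 0.0991
0.10 x 0.5649..0.5940 z 0.0976
0.12 x 0.5672..0.5938 z 0.0976
0.14 x 0.5695..0.5937 z 0.0959
0.16 x 0.5696..0.5933 z 0.0947
0.18 x 0.5693..0.5955 z 0.0955
0.20 x 0.5923..0.5923 z 0.0878
[[415.81172196   0.         315.50998083]
 [  0.         415.81172196 199.4147213 ]
 [  0.           0.           1.        ]] [0.43315258 0.00368336 1.2859218 ]
```

```bash
python3 -m inch '[[255,30,-17,0,0.047],[255,61,-34,0,0.094],[255,92,-51,0,0.14],[255,123,-68,0,0.187],[255,153,-85,0,0.234],[255,184,-101,0,0.281],[255,215,-118,0,0.328],[255,246,-135,0,0.374],[255,276,-152,0,0.421],[255,307,-169,0,0.468]]' 20; python3 - <<'E'
from h import *
s=bot.read_state(); R=s["eef_rot"]; print(s["position"],R.round(4),s["time_s"],s["grip_width"])
print(R.T@(np.array([.5696,-.0827,.16])-s["position"])*1000)
E
```

```text
time_s: 0.93
position: [0.445, -0.2461, 0.2051]
eef_rot: [[0.998, -0.056, -0.001], [-0.056, -0.998, 0.0], [-0.001, -0.0, -1.0]]
contact_force: [0.0, -0.4, -0.5]
grip_width: 0.031
[ 0.44495953 -0.24610292  0.20505446] [[ 9.985e-01 -5.560e-02 -6.000e-04]
 [-5.560e-02 -9.985e-01  4.000e-04]
 [-7.000e-04 -4.000e-04 -1.000e+00]] 0.9333 0.030982695189703993
[ 115.38639657 -170.06725704   45.04188513]
```

```bash
python3 -m inch '[[255,19,-28,5,0],[255,38,-56,10,0],[255,58,-85,15,0],[255,77,-113,20,0],[255,96,-142,25,0],[255,115,-170,30,0],[255,115,-170,30,0],[255,115,-170,30,0]]' 20; python3 - <<'E'
from h import *
s=bot.read_state(); P=bot.camera_params("wrist")
im,d=bot.grab_frame("wrist"); save(im,"pics/w1.png"); print(s["position"],s["contact_force"],s["moment"])
G=cloud("wrist",d,P); G=G[(abs(G[:,1]-.05)<.25)&(abs(G[:,0]-.576)<.12)]; legfit(G)
L=G[(G[:,2]>.085)&(G[:,2]<.115)]
for y in np.arange(-.12,.23,.02):
    k=L[(L[:,1]>=y)&(L[:,1]<y+.02)]
    if len(k)>5: print("%.2f x %.4f..%.4f z %.4f"%(y,k[:,0].min(),k[:,0].max(),np.percentile(k[:,2],95)))
im,d=bot.grab_frame("side"); cv2.imwrite("pics/s1.png",cv2.resize(im[150:300,230:430,::-1],None,fx=4,fy=4,interpolation=cv2.INTER_CUBIC))
E
```

```text
time_s: 1.6
position: [0.5683, -0.0825, 0.1742]
eef_rot: [[0.999, -0.05, -0.002], [-0.05, -0.999, 0.0], [-0.002, -0.0, -1.0]]
contact_force: [-0.9, -1.0, 0.1]
grip_width: 0.0007
[ 0.56829532 -0.082541    0.17424646] [-0.88823781 -0.97897624  0.05010388] [-0.03893746  0.02501579  0.01075295]
rect ((577.8028564453125, 49.788665771484375), (298.9794921875, 43.76663589477539), 86.62882995605469) 10773
board ((576.8905639648438, 50.516571044921875), (360.9685974121094, 199.597412109375), 86.93617248535156)
[[ 547.1668    -98.15557 ]
 [ 590.8577   -100.729225]
 [ 608.4389    197.73291 ]
 [ 564.748     200.30655 ]]
-0.12 x 0.5828..0.5900 z 0.1015
-0.10 x 0.5478..0.5918 z 0.1032
-0.08 x 0.5487..0.5929 z 0.1031
-0.06 x 0.5497..0.5935 z 0.1029
-0.04 x 0.5544..0.5922 z 0.1002
-0.02 x 0.5550..0.5935 z 0.1006
0.00 x 0.5561..0.5943 z 0.1007
0.02 x 0.5567..0.5948 z 0.1002
0.04 x 0.5583..0.5947 z 0.0991
0.06 x 0.5602..0.5945 z 0.0981
0.08 x 0.5637..0.5946 z 0.0969
0.10 x 0.5654..0.5945 z 0.0959
0.12 x 0.5672..0.5944 z 0.0948
0.14 x 0.5694..0.5944 z 0.0935
0.16 x 0.5711..0.5954 z 0.0933
0.18 x 0.5721..0.5969 z 0.0931
```

View pics/w1.png

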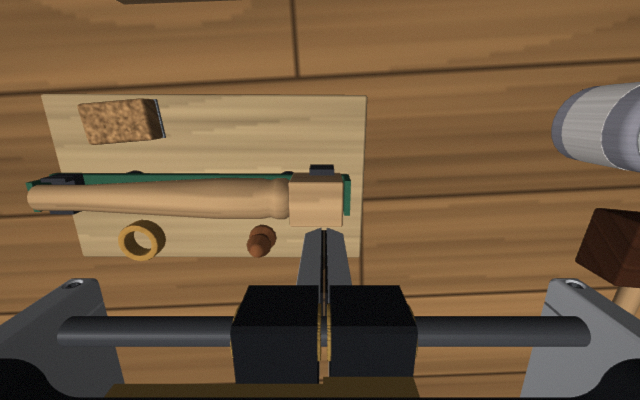

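View pics/s1.png

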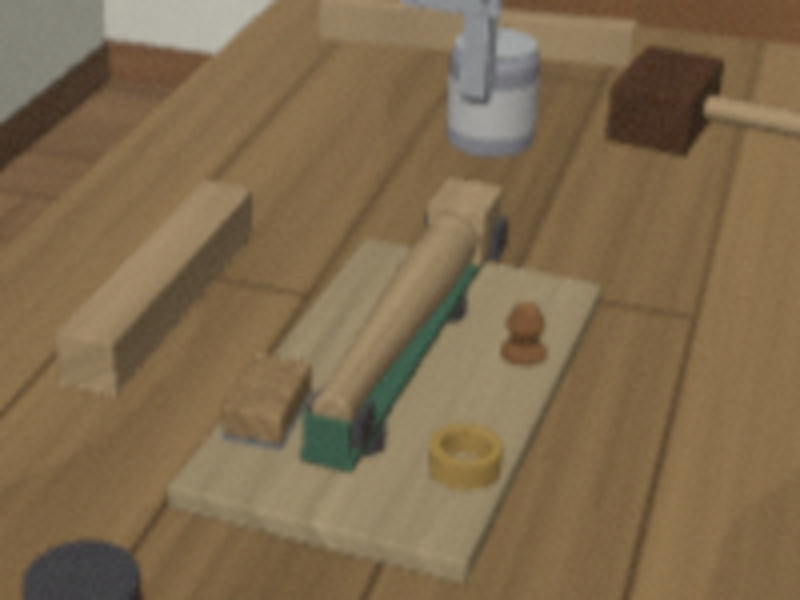

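The wrist picture shows the square end at (316,200) just ahead of the shut fingertips at (325,235), and the thin end at (35,197). The side crop shows the leg lying level in its saddles, with the way above it clear. The fits agree: centre about (0.5768, 0.049), heading 87°, top of the square at 0.102. Now down to first touch.

```bash
python3 -m inch '[[255,1.5,0,20,0],[255,1.5,0,40,0],[255,1.5,0,55,0],[255,1.5,0,63,0],[255,1.5,0,66,0],[255,1.5,0,66,0],[255,1.5,0,66,0]]' 20;python3 -m inch '[[255,0,0,2,0],[255,0,0,4,0],[255,0,0,6,0],[255,0,0,8,0],[255,0,0,10,0],[255,0,0,10,0],[255,0,0,10,0],[255,0,0,10,0]]'
```

```text
time_s: 2.28
position: [0.5704, -0.0851, 0.1104]
eef_rot: [[0.999, -0.054, 0.001], [-0.054, -0.999, -0.001], [0.001, 0.0, -1.0]]
contact_force: [0.1, 0.4, 0.6]
grip_width: 0.0002
time_s: 2.95
position: [0.5703, -0.0844, 0.0999]
eef_rot: [[0.999, -0.053, 0.001], [-0.053, -0.999, -0.0], [0.001, 0.0, -1.0]]
contact_force: [-0.1, -0.2, 2.9]
grip_width: 0.0006
```

```bash
python3 -m inch '[[255,0,0,1,0],[255,0,0,2,0],[255,0,0,3,0],[255,0,0,4,0],[255,0,0,4,0],[255,0,0,4,0]]'; python3 - <<'E'
from h import *
for i in range(3): 
    P=bot.camera_params("wrist");im,d=bot.grab_frame("wrist"); print(bot.read_state()["contact_force"].round(2))
    G=cloud("wrist",d,P); 
    L=G[(abs(G[:,1]-.02)<.02)&(abs(G[:,0]-.576)<.03)]; print(np.percentile(L[:,2],95), len(L))
save(im,"pics/w2.png")
E
```

```text
time_s: 3.45
position: [0.5703, -0.0844, 0.0956]
eef_rot: [[0.999, -0.053, 0.001], [-0.053, -0.999, -0.0], [0.001, 0.0, -1.0]]
contact_force: [-0.5, -0.7, 4.7]
grip_width: 0.0003
[-0.31  0.27  3.88]
0.09360447953106843 4295
[-0.5  -0.15  3.78]
0.09361859019642556 4302
[0.78 0.04 4.94]
0.09368985010891352 4316
```

The rest gave about 6.5 mm under 4–4.5 N, as the depth picture shows. I'll now stroke along the leg (tool -y), following the profile and checking force and depth.

```bash
cat > chk.py <<'E'
from h import *
P=bot.camera_params("wrist");im,d=bot.grab_frame("wrist"); s=bot.read_state()
p=s["position"]; a=np.array([.0535,.9986]); e=p[:2]-[.5768,.049]
G=cloud("wrist",d,P); q=(G[:,:2]-[.5768,.049])@a; w=(G[:,:2]-[.5768,.049])@[a[1],-a[0]]
X=1e-3*np.array([-150,-101,-100,-90,-80,-70,-30,105,150]); Z=1e-3*np.array([22,22,17,20.5,18.5,20.5,20.5,13,13])
k=(abs(w)<.004)&(G[:,2]<.105)&(abs(q-e@a)>.025)&(abs(q)<.14)&((q>-.065)|(q<-.105)); 
print("along %.4f across %.4f z %.4f press(tcp) %.4f press(cam) %.4f n %d F %s"%(e@a,e@[a[1],-a[0]],p[2],np.interp(e@a,X,Z)+.08-p[2],np.median(np.interp(q[k],X,Z)+.08-G[k,2]),k.sum(),s["contact_force"].round(1)))
E
python3 -m inch '[[255,0,-5,0,0],[255,0,-10,0,0],[255,0,-15,0,0],[255,0,-20,0,0],[255,0,-25,0,0],[255,0,-30,0,0],[255,0,-35,0,0],[255,0,-40,0,0],[255,0,-45,0.3,0],[255,0,-50,0.8,0]]'; python3 chk.py
```

```text
time_s: 4.43
position: [0.5725, -0.0336, 0.0946]
eef_rot: [[0.999, -0.053, -0.0], [-0.053, -0.999, 0.0], [-0.0, -0.0, -1.0]]
contact_force: [-0.3, -1.8, 4.3]
grip_width: 0.0004
along -0.0812 across 0.0001 z 0.0944 press(tcp) 0.0044 press(cam) 0.0061 n 3501 F [-0.   1.9  2.8]
```

```bash
python3 -m inch '[[255,0,-5,0.3,0],[255,0,-10,0.6,0],[255,0,-15,0.6,0],[255,0,-20,0.6,0],[255,0,-25,0.6,0],[255,0,-30,0.6,0],[255,0,-35,0.6,0],[255,0,-40,0.6,0],[255,0,-45,0.6,0],[255,0,-50,0.6,0]]'; python3 chk.py
```

```text
time_s: 5.32
position: [0.5752, 0.0161, 0.094]
eef_rot: [[0.999, -0.053, -0.0], [-0.053, -0.999, 0.0], [-0.0, -0.0, -1.0]]
contact_force: [0.3, -2.9, 4.5]
grip_width: -0.0
along -0.0320 across 0.0002 z 0.0940 press(tcp) 0.0065 press(cam) 0.0068 n 2844 F [ 0.7 -2.2  4.4]
```

```bash
python3 -m inch '[[255,0,-5,0,0],[255,0,-10,0,0],[255,0,-15,0.2,0],[255,0,-20,0.5,0],[255,0,-25,0.7,0],[255,0,-30,1,0],[255,0,-35,1.3,0],[255,0,-40,1.6,0],[255,0,-45,1.8,0],[255,0,-50,2.1,0]]'; python3 chk.py; python3 -m inch '[[255,0,-5,0.3,0],[255,0,-10,0.6,0],[255,0,-15,0.8,0],[255,0,-20,1.1,0],[255,0,-25,1.4,0],[255,0,-30,1.7,0],[255,0,-35,1.9,0],[255,0,-40,2.2,0],[255,0,-45,2.5,0],[255,0,-50,2.8,0]]'; python3 chk.py
```

```text
time_s: 6.2
position: [0.5779, 0.066, 0.0919]
eef_rot: [[0.999, -0.053, -0.0], [-0.053, -0.999, 0.0], [-0.0, -0.0, -1.0]]
contact_force: [-0.8, -3.3, 4.2]
grip_width: 0.0007
along 0.0181 across 0.0001 z 0.0919 press(tcp) 0.0060 press(cam) 0.0065 n 2978 F [ 0.3 -1.5  4.6]
time_s: 7.08
position: [0.5806, 0.116, 0.0891]
eef_rot: [[0.999, -0.053, -0.0], [-0.053, -0.999, -0.0], [-0.0, 0.0, -1.0]]
contact_force: [-0.6, -2.0, 4.1]
grip_width: 0.0002
along 0.0680 across 0.0001 z 0.0891 press(tcp) 0.0060 press(cam) 0.0064 n 3118 F [ 1.1 -1.   4.4]
```

```bash
python3 -m inch '[[255,0,-5,0.3,0],[255,0,-10,0.6,0],[255,0,-15,0.8,0],[255,0,-20,1.1,0],[255,0,-25,1.4,0],[255,0,-30,1.7,0],[255,0,-35,1.9,0],[255,0,-40,2.2,0],[255,0,-45,2.4,0],[255,0,-50,2.5,0]]'; python3 chk.py; python3 -m inch '[[255,0,-5,0,0],[255,0,-10,0,0],[255,0,-15,0,0],[255,0,-18,0,0],[255,0,-18,0,0],[255,0,-18,0,0],[255,0,-18,0,0],[255,0,-18,0,0]]'; python3 chk.py
```

```text
time_s: 7.97
position: [0.5832, 0.1657, 0.0866]
eef_rot: [[0.999, -0.053, -0.0], [-0.053, -0.999, -0.0], [-0.0, 0.0, -1.0]]
contact_force: [-0.8, -3.7, 4.4]
grip_width: 0.0008
along 0.1179 across 0.0002 z 0.0867 press(tcp) 0.0063 press(cam) 0.0065 n 2667 F [-0.5 -0.9  4. ]
time_s: 8.68
position: [0.5842, 0.1842, 0.0868]
eef_rot: [[0.999, -0.053, 0.0], [-0.053, -0.999, 0.002], [0.0, -0.002, -1.0]]
contact_force: [-0.0, 1.5, 3.8]
grip_width: 0.0001
along 0.1354 across 0.0002 z 0.0868 press(tcp) 0.0062 press(cam) 0.0063 n 2961 F [-0.   1.9  3.7]
```

The whole length has been felt at a steady 6 mm or so. Next I lift clear and check the leg.

```bash
python3 -m inch '[[255,0,0,-2,0],[255,0,0,-4,0],[255,0,0,-6,0],[255,0,0,-9,0],[255,0,0,-15,0],[255,0,0,-30,0],[255,0,0,-50,0],[255,0,0,-75,0],[255,0,0,-100,0],[255,0,0,-100,0]]';python3 -m inch '[[255,0,0,0,0],[255,0,0,0,0],[255,0,0,0,0],[255,0,0,0,0],[255,0,0,0,0],[255,0,0,0,0]]'; python3 chk.py; python3 - <<'E'
from h import *
P=bot.camera_params("wrist");im,d=bot.grab_frame("wrist")
G=cloud("wrist",d,P); G=G[(abs(G[:,1]-.05)<.25)&(abs(G[:,0]-.576)<.12)]; legfit(G); save(im,"pics/w3.png")
im,d=bot.grab_frame("top"); save(im,"pics/t3.png"); P=bot.camera_params("top"); d0=np.load("topd.npy")
for dd in(d0,d): legfit(cloud("top",dd,P,222,362,178,262))
E
```

```text
time_s: 9.57
position: [0.5875, 0.1834, 0.1927]
eef_rot: [[0.999, -0.053, 0.01], [-0.053, -0.999, 0.001], [0.01, -0.001, -1.0]]
contact_force: [1.5, -0.2, 1.2]
grip_width: 0.0006
time_s: 10.07
position: [0.5836, 0.1832, 0.1855]
eef_rot: [[0.999, -0.053, -0.002], [-0.053, -0.999, -0.0], [-0.002, 0.0, -1.0]]
contact_force: [0.3, 0.7, -0.2]
grip_width: 0.0004
along 0.1344 across -0.0002 z 0.1858 press(tcp) -0.0928 press(cam) -0.0001 n 1712 F [-0.1 -0.3 -0.1]
rect ((577.6842651367188, 52.50755310058594), (300.1411437988281, 44.243736267089844), 86.71417999267578) 10503
board ((576.9654541015625, 49.908935546875), (360.7623596191406, 197.6800079345703), 86.95487976074219)
[[546.9972   -96.048355]
 [591.1682   -98.584274]
 [608.37134  201.06346 ]
 [564.2003   203.59938 ]]
rect ((567.547607421875, 49.52849578857422), (58.51741409301758, 307.32000732421875), 0.5423879623413086) 1230
board ((576.3933715820312, 47.14666748046875), (360.2752990722656, 200.68063354492188), 86.9964370727539)
[[ 536.83563   202.90463 ]
 [ 539.7448   -104.401596]
 [ 598.2596   -103.84764 ]
 [ 595.3504    203.45859 ]]
rect ((583.00732421875, 33.77394104003906), (270.43890380859375, 56.74542999267578), 83.1613540649414) 1009
board ((590.4840698242188, 38.84254455566406), (375.16729736328125, 229.51406860351562), 86.98444366455078)
[[ 538.7354   -97.10503]
 [ 595.0771  -103.86192]
 [ 627.27924  164.65291]
 [ 570.93756  171.4098 ]]
```

View pics/w3.png

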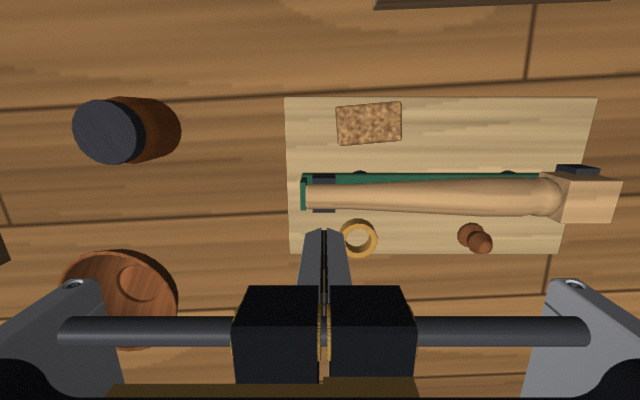

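The wrist picture shows the leg lying in its rest, thin end at (305,194), with the bystanders in place. The two fits suggest it moved about 3 mm along, against the 6 mm limit. I'll look again from the first viewing pose to compare like with like.

```bash
python3 -m inch '[[255,-1,30,0,0],[255,-2,60,0,0],[255,-3,90,0,0],[255,-4,120,0,0],[255,-4,150,0,0],[255,-4,180,0,0],[255,-4,210,0,0],[255,-4,240,0,0],[255,-2,266,5,0],[255,-1,266,12,0]]';python3 -m inch '[[255,0,0,0,0],[255,0,0,0,0],[255,0,0,0,0],[255,0,0,0,0],[255,0,0,0,0]]'; python3 - <<'E'
from h import *
P=bot.camera_params("wrist");im,d=bot.grab_frame("wrist")
G=cloud("wrist",d,P); G=G[(abs(G[:,1]-.05)<.25)&(abs(G[:,0]-.576)<.12)]; legfit(G); save(im,"pics/w4.png")
o=cv2.imread("pics/w1.png"); n=cv2.imread("pics/w4.png")
s=lambda i:cv2.resize(i[85:265,20:380],None,fx=1.6*1.3,fy=1.6)
cv2.imwrite("pics/cmp.png",np.vstack([s(o),s(n)]))
E
```

```text
time_s: 11.05
position: [0.5698, -0.0872, 0.1756]
eef_rot: [[0.998, -0.058, 0.003], [-0.058, -0.998, -0.003], [0.003, 0.003, -1.0]]
contact_force: [0.6, 0.5, -0.6]
grip_width: 0.0004
time_s: 11.47
position: [0.5693, -0.0811, 0.175]
eef_rot: [[0.999, -0.051, 0.001], [-0.051, -0.999, 0.0], [0.001, -0.0, -1.0]]
contact_force: [0.3, -0.0, 0.3]
grip_width: 0.0004
rect ((577.1436157226562, 52.22852325439453), (299.54705810546875, 44.02127456665039), 86.9786605834961) 10688
board ((576.805908203125, 50.0740966796875), (360.5060119628906, 198.49615478515625), 87.06473541259766)
[[547.26935 -96.17668]
 [591.22943 -98.49695]
 [607.0179  200.63373]
 [563.0578  202.954  ]]
```

View pics/cmp.png

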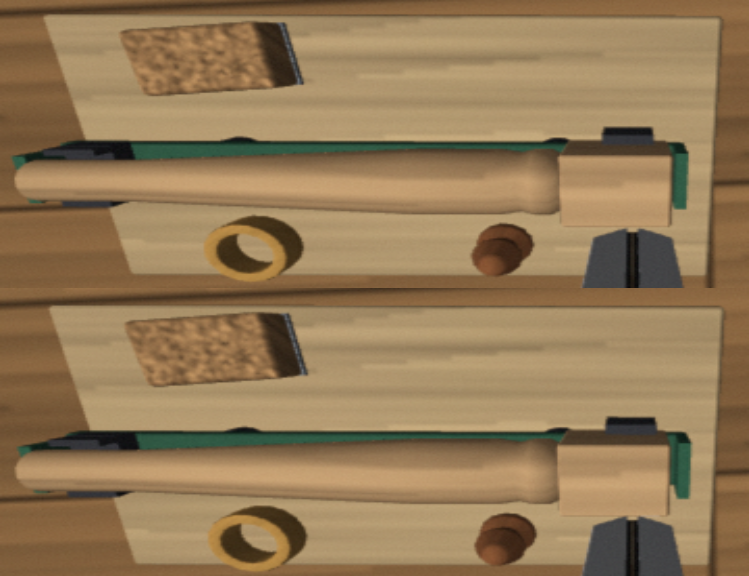

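The comparison puts the leg about 3 mm further toward the thin end: the gap at the square-end stop (680,465) is a little wider. That is within the 6 mm allowed. The rest is back up and the bystanders haven't moved.

```bash
python3 -c "
from bench import bot
print(bot.finish_job(), bot.read_state()['contact_force'])"
```

```text
the job is handed in; nothing more can be done
the job is handed in; nothing more can be done
```

I ran the shut fingertips along the top of the leg from about x = -134 mm to +135 mm in one continuous stroke, then lifted the hand clear. I handed the job in at about 11.5 s of the 43 s allowed; no verdict is reported.

- **Touch:** at the checks along the way the rest was 6–7 mm down, by camera, with about 3–5 N of force. One reading near the bead disagreed: at x = -81 mm the TCP height gave 4.4 mm against the camera's 6.1 mm, because the flat tip bridges the groove there.
- **After lifting:** the rest is back at its top to within about 0.1 mm. No force remains on the fingers, and the leg's heading is unchanged.
- **Leg moved slightly:** measured against the board from the first viewing pose, the leg slid about 3 mm toward its thin end and less than 1 mm across. Both are within the 6 mm limit.
- **Other things:** the finial, sanding block and collar look unmoved in the before-and-after views. I did not measure the bowl, tin, mallet, blank or jar again; the hand stayed well above or away from them throughout.
- **Failed check:** the last top-camera fit was unusable, probably because the arm blocked its view, so I relied on the wrist camera.

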